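# Half-light check of a sample of hose stubs

### The job

Tip all six grey stubs from the yellow cup into the viewing tray of the inspection light, and stand the empty cup back upright on the white sheet. Then slide the light's sprung shutter by its red tab to half travel (its red line level with the red marks on the rails) and finish while holding it there; do not disturb the other things on the bench.

Things in the scene. Friction and masses are not known exactly. Their poses are not given: they have to be found in the camera images.
- light: Inspection light, fixed, white housing 260 (x) x 200 (y) x 50 mm high. Origin: centre of its underside. Its -x half (110 mm deep) is the closed lamp house with flat top at 50 mm, a pale yellow lit window (covered by the shutter when closed), a dark deck beside it, and the sprung shutter on two 9 mm high rails along y; its +x half is the open viewing tray (see tray_in).
- tray_in (a point): Centre of the viewing tray's pale floor, 10 mm above the table; axes as light. Inside the tray is 144 mm (x, its -x side being the lamp house) by 188 mm (y); walls 6 mm thick, rim 40 mm above this floor.
- shutter (a joint): Travel in m of the black sprung shutter plate on the lamp house: 0 = closed at rest (at light's -y end), 0.070 = fully open, growing toward +y of light; half travel is 0.035. A spring always pushes it shut: about 3 N at 0, rising 0.15 N per mm to about 8 N at half and 13.5 N fully open. It shuts if let go.
- shutter_grip (a point): Point on the red upright grip tab of the shutter: tab 24 mm (along light's x) x 14 mm (along light's y, the sliding direction) x 42 mm tall; this point lies on its centreline 15 mm below the tab's top, 27 mm above the plate's top (plate 58 x 72 mm, its top 55 mm above the table). A thin red line across the plate runs through the tab.
- half_mark (a point): Point on the lamp house top (50 mm above the table), midway between the two red marks on the rails: at half travel the shutter's red line and tab centre lie level with these marks in light's y.
- sheet: Square white sheet pad 140 x 140 x 3 mm, fixed to the table, on which the cup stands; left or right of the light. Origin: centre of its underside.
- cup: Yellow plastic cup, open top, 58 mm high, outer diameter 54 mm at the foot and 68 mm at the rim (about 64 mm at 40 mm height), wall 3 mm, 80 g empty; it holds the six stubs. Origin: centre of its underside, z along its axis.
- cup_rim (a point): Centre of the cup's mouth, 58 mm above its underside.
- bin: Blue open bin 150 x 150 x 70 mm full of grey connectors, fixed; not the target. Stands on the other side of the light from the sheet. Origin: centre of its underside.
- stub0: Grey plastic stub 1 of 6: cylinder 15 mm diameter, 20 mm long, with an 18 mm flange round its middle, 10 g. Origin at its centre, z along its axis. Starts in the cup.
- stub1: Grey plastic stub 2 of 6: cylinder 15 mm diameter, 20 mm long, with an 18 mm flange round its middle, 10 g. Origin at its centre, z along its axis. Starts in the cup.
- stub2: Grey plastic stub 3 of 6: cylinder 15 mm diameter, 20 mm long, with an 18 mm flange round its middle, 10 g. Origin at its centre, z along its axis. Starts in the cup.
- stub3: Grey plastic stub 4 of 6: cylinder 15 mm diameter, 20 mm long, with an 18 mm flange round its middle, 10 g. Origin at its centre, z along its axis. Starts in the cup.
- stub4: Grey plastic stub 5 of 6: cylinder 15 mm diameter, 20 mm long, with an 18 mm flange round its middle, 10 g. Origin at its centre, z along its axis. Starts in the cup.
- stub5: Grey plastic stub 6 of 6: cylinder 15 mm diameter, 20 mm long, with an 18 mm flange round its middle, 10 g. Origin at its centre, z along its axis. Starts in the cup.
- pipe_a: loose grey stepped hose connector lying down, 120 mm long, 27 mm thick; bystander, leave alone. Origin: its centre.
- pipe_b: a second such grey connector, 120 x 27 mm; bystander, leave alone. Origin: its centre.
- tape: orange tape roll lying flat, 90 mm across, 24 mm high; bystander, leave alone. Origin: centre of its underside.
- jar: amber jar with a white cap, 60 mm across, 85 mm high; bystander, leave alone. Origin: centre of its underside.
- gauge: upright steel plug gauge, 36 mm foot, 70 mm high; bystander, leave alone. Origin: centre of its underside.
Not all that is in view belongs to the job. There is more than one size of the cup; the job needs the larger.

How it is judged (in metres and radians):
On the way, in this order (a step that is already met when the one before it is completed fails the run):
1. the cup, held by the gripper, is lifted clear of the sheet with the stubs in it (height (world z) of cup above 0.03 m and contact force between the fingers and cup above 0.5 N and distance between each of stub0, stub1, stub2, stub3, stub4, stub5 and cup below 0.075 m), for 0.1 s.
2. all six stubs lie in the viewing tray while the cup is still held up (x of stub0 in the frame of tray_in between -0.072 and 0.072 m and y of stub0 in the frame of tray_in between -0.096 and 0.096 m and z of each of stub0, stub1, stub2, stub3, stub4, stub5 in the frame of tray_in below 0.038 m and x of stub1 in the frame of tray_in between -0.072 and 0.072 m and y of stub1 in the frame of tray_in between -0.096 and 0.096 m and x of stub2 in the frame of tray_in between -0.072 and 0.072 m and y of stub2 in the frame of tray_in between -0.096 and 0.096 m and x of stub3 in the frame of tray_in between -0.072 and 0.072 m and y of stub3 in the frame of tray_in between -0.096 and 0.096 m and x of stub4 in the frame of tray_in between -0.072 and 0.072 m and y of stub4 in the frame of tray_in between -0.096 and 0.096 m and x of stub5 in the frame of tray_in between -0.072 and 0.072 m and y of stub5 in the frame of tray_in between -0.096 and 0.096 m and height (world z) of cup above 0.03 m and contact force between the fingers and cup above 0.5 N), for 0.1 s.
3. the empty cup stands upright on the white sheet, let go (x of cup in the frame of sheet between -0.07 and 0.07 m and y of cup in the frame of sheet between -0.07 and 0.07 m and height (world z) of cup below 0.01 m and angle between cup's own z axis and vertical below 0.12 rad and contact force between the fingers and cup below 0.05 N and linear speed of cup below 0.03 m/s), for 0.2 s.
4. the shutter is held at half travel by the gripper (value of joint shutter between 0.028 and 0.042 m and velocity of joint shutter between -0.01 and 0.01 m/s and contact force between the fingers and shutter above 3 N), for 0.5 s.
At the end, for the whole second after the job is handed in: All six stubs lie in the viewing tray below its rim; the cup stands upright (within 0.12 rad) on the white sheet (its centre over the sheet), untouched and at rest; the shutter is still, at 35 mm of its 70 mm travel within 7 mm, held there against its spring by the fingers (over 3 N of contact) (all of step 3 and all of step 4 and x of stub0 in the frame of tray_in between -0.072 and 0.072 m and y of stub0 in the frame of tray_in between -0.096 and 0.096 m and z of each of stub0, stub1, stub2, stub3, stub4, stub5 in the frame of tray_in below 0.038 m and x of stub1 in the frame of tray_in between -0.072 and 0.072 m and y of stub1 in the frame of tray_in between -0.096 and 0.096 m and x of stub2 in the frame of tray_in between -0.072 and 0.072 m and y of stub2 in the frame of tray_in between -0.096 and 0.096 m and x of stub3 in the frame of tray_in between -0.072 and 0.072 m and y of stub3 in the frame of tray_in between -0.096 and 0.096 m and x of stub4 in the frame of tray_in between -0.072 and 0.072 m and y of stub4 in the frame of tray_in between -0.096 and 0.096 m and x of stub5 in the frame of tray_in between -0.072 and 0.072 m and y of stub5 in the frame of tray_in between -0.096 and 0.096 m); the arm keeps its last pose, push and grip.
It fails at once if the pipe a (a bystander) is moved more than 30 mm (distance of pipe_a from where it was at the start of the episode above 0.03 m).
It fails at once if the pipe b (a bystander) is moved more than 30 mm (distance of pipe_b from where it was at the start of the episode above 0.03 m).
It fails at once if the tape (a bystander) is moved more than 30 mm (distance of tape from where it was at the start of the episode above 0.03 m).
It fails at once if the jar (a bystander) is moved more than 30 mm (distance of jar from where it was at the start of the episode above 0.03 m).
It fails at once if the gauge (a bystander) is moved more than 30 mm (distance of gauge from where it was at the start of the episode above 0.03 m).
It also fails if it takes over 67 s, if anything falls off the work surface, if the arm or the gripper's body presses on something with over 40 N, if the wrist force passes 120 N, or if a joint passes its speed limit or range.

### The arm

A 7-joint arm with a two-finger parallel gripper is mounted at the origin on the work surface. World frame = base frame: x ahead of the robot, y to its left, z up, the work surface at z = 0. Lengths are in m, angles in degrees, forces in N, time in s.
With the tool pointing down it reaches from about 0.4 to 0.925 m from the base axis. Payload 5.6 kg.
Tool frame: the origin (TCP) lies midway between the tips of the shut fingers; the grasp point (between the pads) lies behind it (ctrl.grasp_offset is the z of the grasp point in the tool frame, in m); z points along the fingers, y is the direction in which the jaws open and shut (so a half turn about z gives the same grasp; the last joint's range is limited). The gripper opens to 85 mm and grips with 20 to 120 N. Pads are 22 mm wide; open, the fingers measure 114 mm over their backs; the gripper's body (76 mm by 85 mm) begins 54 mm behind the grasp point. The pads swing forward as they close: fully open they stand 13 mm farther back than shut.
Start: joints at [-72.88, 26.786, -0.665, 91.828, 0.344, 61.387, -3.226], TCP at [0.218, 0.612, 0.231] pointing down, gripper open.
Joint ranges: [-144.91, 144.91], [-17.63, 115.5], [-89.93, 88.59], [15.96, 139.68], [-74.01, 254.01], [8.47, 105.57], [-167.45, 167.45]. Speed limits (degrees/s): [147.25, 147.25, 180, 180, 180, 180, 180].

### API

Orientations are given as a 3x3 rotation matrix whose columns are the frame's x, y, z axes.
In Python, from station import ctrl gives the robot as it stands.
- The arm moves only by the tool servo_tool, never from a script. Its argument "moves" is text: rows parted by semicolons, each of 6 numbers parted by spaces: the shift along the tool's x, y, z in mm, then the turn, a rotation vector about the tool's x, y, z in rad. In form: x y z ax ay az; .... A call has 1 to 8 rows; each row is the pose to reach, as a shift and turn from the pose commanded when the call began, along the tool's axes at that moment; what a row does not reach only later rows make up. A row lasts 1/8 s, in which the tool goes at most 62.5 mm and 10.7 degrees, less where a joint would pass 70% of its speed; a pose out of reach is approached as far as the arm can. A call with a gripper value outside its range is refused whole. "fingers" is the opening in per cent of the stroke, from 0 (shut) to 100 (fully open), set as the call begins (left out, the last holds). The fingers move at their own pace and stop on an object; "force" is the grip in N (left out, the last holds). Time passes only in rows, so rows that repeat a pose let the fingers close. It gives the time, the measured TCP pose, the force and the opening at its end, in the units of the state.
- ctrl.sense(): the state, without advancing time (a new reading comes with each control period).
- ctrl.camera(name): name is "side" or "top"; returns the picture (400x640x3 uint8, red, green, blue); there is no depth.
- ctrl.camera_model(name): a dict with "mtx" (3x3 intrinsics, pixels), "xyz" and "orientation" of the camera in the world. Camera axes: x right, y up, looking along -z (the intrinsics and any distortion apply to the point x, -y, -z); pixel columns grow to the right and rows downward; lengths in m; the calibration is good to about 2 mm. A picture is of the moment at which its call begins. camera_model takes no time and is no camera call.
- ctrl.sign_off(): hands the job in, once; it reports no verdict.
The state is a dict: "clock": time; "joints": joint angles; "joint_vel": joint speeds; "effort": joint torques, N m; "eef_pos": TCP position; "eef_rot": TCP orientation; "contact_force": force on the tool from outside, world axes, zero at the start; "torque": the same for the moment, N m; "grip_width": finger opening in m.
Only numpy, scipy, OpenCV 4.12 (cv2) and the standard library are available. Lean on these libraries where they do the work, as an engineer would, in place of code of your own. Each camera call takes 0.05 s, during which the arm holds its last target. There are 200 camera calls.

## Working session

There is one attempt and no reset: what is moved stays moved. The work goes in short steps, Python scripts to look and compute and a tool call to move; the robot and the scene stay as the last step left them, time stands still between calls to the robot, and variables do not carry over. Pictures are saved under pics/ and viewed, about 8 in all and at most 12, crops included, and the job is handed in when it is done.

Besides the shell and the picture viewer there is one more tool, called after ">>>" in YAML: its name, and indented under it one key for each argument. servo_tool: Moves the arm, as the interface text tells. Its arguments: {"type":"object","properties":{"moves":{"type":"string"},"fingers":{"type":"number"},"force":{"type":"number"}},"required":["moves"]}

```bash
mkdir -p pics; ls
python3 - <<'E'
from station import ctrl
import cv2,numpy as np
np.set_printoptions(precision=4,suppress=True)
for n in ("top","side"):
    im=ctrl.camera(n); cv2.imwrite(f"pics/{n}0.png",im[:,:,::-1]); print(n,ctrl.camera_model(n))
s=ctrl.sense(); print(s, ctrl.grasp_offset)
E
```

```text
pics
top {'mtx': array([[375.1279,   0.    , 315.3109],
       [  0.    , 375.1279, 201.6681],
       [  0.    ,   0.    ,   1.    ]]), 'xyz': array([0.3546, 0.0234, 1.221 ]), 'orientation': array([[-0.0278,  0.9878, -0.1532],
       [-0.9995, -0.0253,  0.0185],
       [ 0.0144,  0.1536,  0.988 ]])}
side {'mtx': array([[513.8775,   0.    , 317.144 ],
       [  0.    , 513.8775, 197.1018],
       [  0.    ,   0.    ,   1.    ]]), 'xyz': array([-0.0672, -0.7005,  1.1937]), 'orientation': array([[ 0.7796,  0.4749, -0.4083],
       [-0.6262,  0.6015, -0.4961],
       [ 0.01  ,  0.6424,  0.7663]])}
{'clock': 0.1, 'joints': array([-72.8804,  26.8308,  -0.6646,  91.8767,   0.3436,  61.3859,
        -3.225 ]), 'joint_vel': array([ 0.0297, -0.1339, -0.037 , -0.1632,  0.0275,  0.0833,  0.0503]), 'effort': array([  0.0011, -53.3521,   0.0216, -25.1964,   0.0116,   0.0043,
         0.    ]), 'eef_pos': array([0.2178, 0.6119, 0.2304]), 'eef_rot': array([[-0.9421,  0.3352, -0.0004],
       [ 0.3352,  0.9421, -0.0015],
       [-0.0001, -0.0016, -1.    ]]), 'contact_force': array([ 1.1127,  0.0656, -0.2455]), 'torque': array([ 0.0392, -0.0287,  0.0361]), 'grip_width': 0.08537792160689883} -0.0187
```

View pics/top0.png

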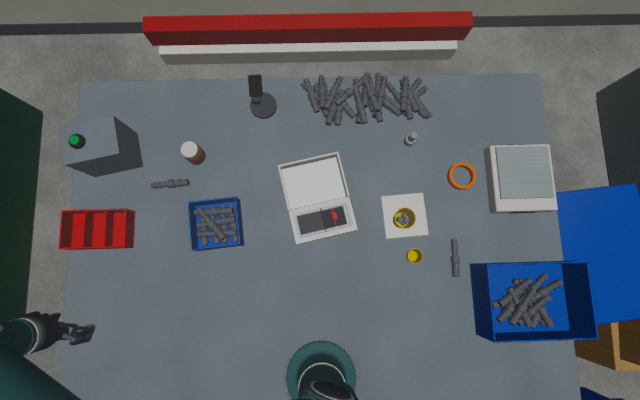

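View pics/side0.png

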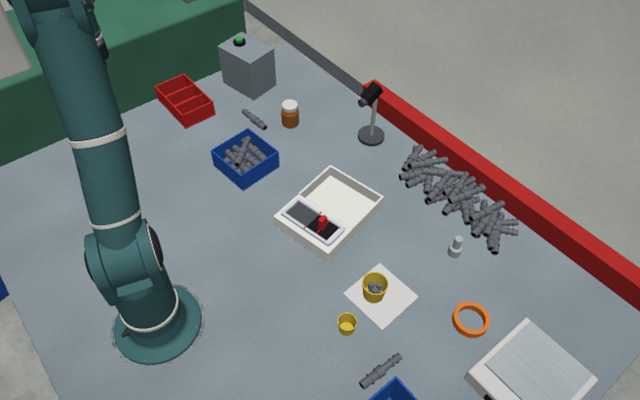

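The top view shows the large yellow cup with stubs on the white sheet at (404,217) and a small empty cup at (414,256). The light is around (317,197) with the red tab at about (335,215), the target bin at (216,222), the tape at (462,176) and the gauge at (411,139). The side view has the large cup at (374,287), the small cup at (347,323) and the tab at (323,222).

Candidates for the cup are the large one at (404,217), on the sheet with stubs, and the small one at (414,256). I choose the first and check it in a crop.

```bash
cat > h.py <<'E'
from station import ctrl
import cv2,numpy as np
np.set_printoptions(precision=4,suppress=True)
def cast(n,uv,z):
    m=ctrl.camera_model(n);K=m["mtx"];R=np.array(m["orientation"]);o=np.array(m["xyz"])
    uv=np.atleast_2d(uv).astype(float)
    d=np.c_[(uv[:,0]-K[0,2])/K[0,0],-(uv[:,1]-K[1,2])/K[1,1],-np.ones(len(uv))]@R.T
    return o+d*((z-o[2])/d[:,2])[:,None]
def proj(n,p):
    m=ctrl.camera_model(n);K=m["mtx"];R=np.array(m["orientation"]);o=np.array(m["xyz"])
    q=(np.atleast_2d(p)-o)@R
    return np.c_[K[0,0]*q[:,0]/-q[:,2]+K[0,2],K[1,1]*-q[:,1]/-q[:,2]+K[1,2]]
def rgb(n,f=None):
    return ctrl.camera(n)
def comps(mask,mina=15):
    N,l,s,c=cv2.connectedComponentsWithStats(mask.astype(np.uint8))
    return [(i,s[i],c[i],l==i) for i in range(1,N) if s[i,4]>=mina]
E
python3 - <<'E'
from h import *
I={}
for n in("top","side"):
    a=cv2.imread(f"pics/{n}0.png"); I[n]=a
    h=cv2.cvtColor(a,cv2.COLOR_BGR2HSV)
    H,S,V=h[...,0],h[...,1],h[...,2]
    print(n)
    for i,s,c,m in comps((H>22)&(H<34)&(S>130)&(V>70),40):
        pts=cv2.findNonZero(m.astype(np.uint8)); hull=cv2.convexHull(pts)[:,0]
        P=cast(n,hull,0.061); print("yellow",s,c, "rim-plane centroid",cv2.minEnclosingCircle(P[:,:2].astype(np.float32)))
    reg=(slice(140,260),slice(270,365)) if n=="top" else (slice(160,265),slice(265,390))
    r=np.zeros(H.shape,bool); r[reg]=1
    for i,s,c,m in comps(r&((H<8)|(H>172))&(S>150)&(V>70),1): print("red",s,c,cast(n,c,0.055)[0])
    w=r&(S<40)&(V>140)
    if n=="top":
        for i,s,c,m in comps(w,300):
            cn=cv2.convexHull(cv2.findNonZero(m.astype(np.uint8)))
            q=cv2.approxPolyN(cn,4)[0]; print("light",s,q.tolist()); print(cast(n,q,0.05))
        r=np.zeros(H.shape,bool); r[185:245,375:435]=1
        for i,s,c,m in comps(r&(S<40)&(V>140),100):
            q=cv2.approxPolyN(cv2.convexHull(cv2.findNonZero(m.astype(np.uint8))),4)[0]; print("sheet",q.tolist()); print(cast(n,q,.003),cast(n,q,.003).mean(0))
a=cv2.resize(I["top"][135:270,270:440],None,fx=4.6,fy=4.4,interpolation=cv2.INTER_CUBIC)
cv2.imwrite("pics/c1.png",a)
E
```

```text
top
yellow [394 208  22  21 175] [404.1029 217.7029] rim-plane centroid ((0.47619813680648804, -0.27464672923088074), 0.03353874385356903)
yellow [407 248  16  16 177] [414.2825 255.4237] rim-plane centroid ((0.35867592692375183, -0.29799026250839233), 0.02426289953291416)
red [332 210   6  10  34] [334.1176 215.0294] [ 0.4915 -0.056   0.055 ]
red [335 221   1   3   3] [335. 222.] [ 0.4695 -0.058   0.055 ]
red [325 229   1   1   1] [325. 229.] [ 0.4485 -0.0261  0.055 ]
light [ 278  151   80   93 3950] [[295, 244], [277, 165], [339, 151], [357, 229]]
[[ 0.4048  0.0683  0.05  ]
 [ 0.658   0.1209  0.05  ]
 [ 0.6997 -0.0796  0.05  ]
 [ 0.4462 -0.1264  0.05  ]]
sheet [[386, 238], [380, 196], [423, 192], [429, 234]]
[[ 0.4182 -0.2254  0.003 ]
 [ 0.5568 -0.2134  0.003 ]
 [ 0.5666 -0.3569  0.003 ]
 [ 0.4273 -0.3665  0.003 ]] [ 0.4922 -0.2906  0.003 ]
side
yellow [363 272  25  31 452] [374.0177 286.2102] rim-plane centroid ((0.46366414427757263, -0.2840336561203003), 0.044047560542821884)
yellow [338 313  19  22 322] [346.5776 323.1801] rim-plane centroid ((0.3452034592628479, -0.317227303981781), 0.02882305346429348)
red [316 216  13  18 126] [321.8254 223.4127] [ 0.4901 -0.0456  0.055 ]
red [305 226   1   1   1] [305. 226.] [ 0.448  -0.0237  0.055 ]
```

View pics/c1.png

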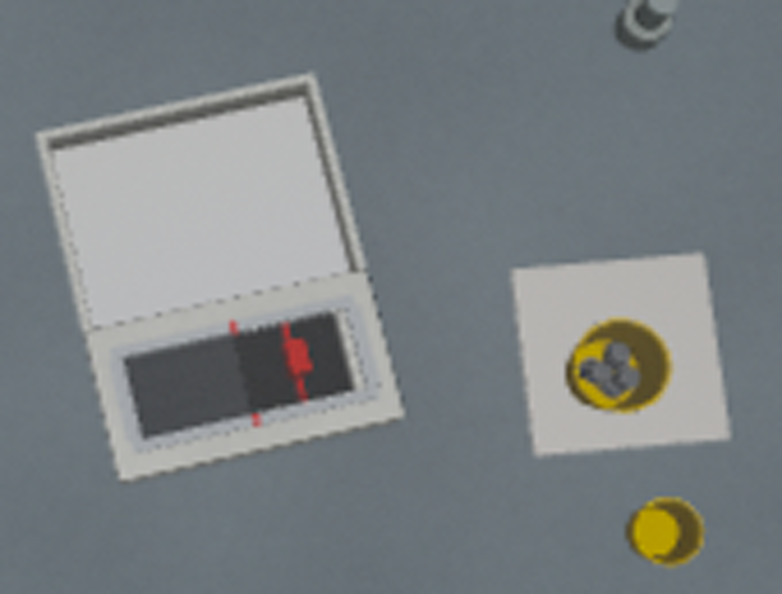

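The crop confirms it: the large cup at crop (618,366) holds the stubs and stands on the sheet, and the small empty cup is at (665,532). The tab is at crop (297,357), with the red marks at (234,327) and (256,420). Next I build a planner that prints rows, then start moving.

```bash
cat >> h.py <<'E'
from scipy.spatial.transform import Rotation as Ro, Slerp
def orient(az,el,ysign=1):
    "tool z heading az deg, el deg below horizontal, jaw horizontal"
    a,e=np.radians([az,el]); z=np.array([np.cos(a)*np.cos(e),np.sin(a)*np.cos(e),-np.sin(e)])
    y=ysign*np.array([-np.sin(a),np.cos(a),0]); return np.c_[np.cross(y,z),y,z]
def plan(wps,step=55,deg=9,start=None):
    "wps: list of (tcp pos, R). print calls of 8 rows; each call relative to its own start"
    s=ctrl.sense(); p0,R0=(s["eef_pos"],s["eef_rot"]) if start is None else start
    P=[(p0,R0)]
    for p,R in wps:
        p1,R1=P[-1]; p=np.array(p,float)
        n=int(max(1,np.ceil(np.linalg.norm(p-p1)*1e3/step),np.ceil(np.degrees((Ro.from_matrix(R1).inv()*Ro.from_matrix(R)).magnitude())/deg)))
        sl=Slerp([0,1],Ro.from_matrix([R1,R]))
        P+=[(p1+(p-p1)*k/n,sl(k/n).as_matrix()) for k in range(1,n+1)]
    for c in range(0,len(P)-1,8):
        p0,R0=P[c]; rows=[]
        for p,R in P[c+1:c+9]:
            d=R0.T@(p-p0)*1e3; r=Ro.from_matrix(R0.T@R).as_rotvec()
            rows.append(" ".join(f"{v:.0f}" for v in d)+" "+" ".join(f"{v:.2f}" for v in r))
        print("; ".join(rows))
def st():
    s=ctrl.sense(); print(round(s["clock"],2),"J",s["joints"].round(1),"p",s["eef_pos"].round(4),"z",s["eef_rot"][:,2].round(3),"y",s["eef_rot"][:,1].round(3),"F",s["contact_force"].round(1),"w",round(s["grip_width"],4))
E
python3 - <<'E'
from h import *
print("tab",cast("top",[[332.4,209.5],[336.1,225.9]],.055),"marks",cast("top",[[320.9,209.3],[325.7,230.5]],.055))
plan([((.5,.3,.28),orient(10,85)),((.5,-.1,.28),orient(-15,75)),((.40,-.20,.24),orient(-33,60))])
E
```

```text
tab [[ 0.5091 -0.0513  0.055 ]
 [ 0.4572 -0.061   0.055 ]] marks [[ 0.5106 -0.0152  0.055 ]
 [ 0.4438 -0.0281  0.055 ]]
-46 -25 -6 -0.00 -0.01 -0.06; -93 -50 -12 -0.01 -0.02 -0.13; -139 -75 -18 -0.01 -0.03 -0.19; -185 -100 -25 -0.01 -0.04 -0.26; -232 -125 -31 -0.02 -0.05 -0.32; -278 -149 -37 -0.02 -0.06 -0.39; -324 -174 -43 -0.02 -0.07 -0.45; -370 -199 -49 -0.02 -0.09 -0.52
9 -49 -1 0.01 -0.02 0.05; 17 -98 -2 0.02 -0.04 0.11; 26 -148 -2 0.03 -0.06 0.16; 35 -197 -3 0.04 -0.09 0.22; 43 -246 -4 0.05 -0.11 0.27; 52 -295 -5 0.06 -0.13 0.32; 61 -345 -5 0.07 -0.15 0.38; 69 -394 -6 0.08 -0.17 0.43
26 -41 7 0.04 -0.09 0.10; 52 -82 14 0.08 -0.17 0.19; 79 -122 20 0.12 -0.26 0.29
```

>>> servo_tool:
  moves: "-46 -25 -6 0 -0.01 -0.06; -93 -50 -12 -0.01 -0.02 -0.13; -139 -75 -18 -0.01 -0.03 -0.19; -185 -100 -25 -0.01 -0.04 -0.26; -232 -125 -31 -0.02 -0.05 -0.32; -278 -149 -37 -0.02 -0.06 -0.39; -324 -174 -43 -0.02 -0.07 -0.45; -370 -199 -49 -0.02 -0.09 -0.52"
  fingers: 100
  force: 40

```text
clock: 1.1
eef_pos: [0.5007, 0.2993, 0.2802]
eef_rot: [[-0.98, -0.179, 0.09], [-0.179, 0.984, 0.012], [-0.091, -0.004, -0.996]]
contact_force: [0.1, 0.7, -1.1]
grip_width: 0.0852
```

>>> servo_tool:
  moves: "9 -49 -1 0.01 -0.02 0.05; 17 -98 -2 0.02 -0.04 0.11; 26 -148 -2 0.03 -0.06 0.16; 35 -197 -3 0.04 -0.09 0.22; 43 -246 -4 0.05 -0.11 0.27; 52 -295 -5 0.06 -0.13 0.32; 61 -345 -5 0.07 -0.15 0.38; 69 -394 -6 0.08 -0.17 0.43"

```text
clock: 2.1
eef_pos: [0.501, -0.1008, 0.2813]
eef_rot: [[-0.933, 0.257, 0.253], [0.247, 0.966, -0.073], [-0.263, -0.006, -0.965]]
contact_force: [-0.3, 0.8, -0.5]
grip_width: 0.0856
```

>>> servo_tool:
  moves: "26 -41 7 0.04 -0.09 0.10; 52 -82 14 0.08 -0.17 0.19; 79 -122 20 0.12 -0.26 0.29; 79 -122 20 0.12 -0.26 0.29; 79 -122 20 0.12 -0.26 0.29"

```text
clock: 2.72
eef_pos: [0.4014, -0.199, 0.2419]
eef_rot: [[-0.728, 0.541, 0.422], [0.465, 0.841, -0.276], [-0.505, -0.004, -0.863]]
contact_force: [0.9, 0.7, -0.4]
grip_width: 0.0856
```

```bash
python3 -c "
from h import *
st()"
```

```text
2.73 J [ -5.8  -9.4  20.2 139.5  32.3  23.5  45.4] p [ 0.4014 -0.199   0.2419] z [ 0.422 -0.276 -0.863] y [ 0.541  0.841 -0.004] F [ 0.9  0.7 -0.4] w 0.0856
```

```bash
cat > fk.py <<'E'
from h import *
def fk(q,p,sg):
    q=np.radians(q); h,L1,L2,L3,a1,a2,a3,b1,b2,o7,o1=p
    T=lambda x,y,z:np.array([x,y,z])
    ch=[('z',sg[0]*q[0]+o1,T(0,0,h)),('y',sg[1]*q[1],T(0,b1,0)),('z',sg[2]*q[2],T(a1,0,L1)),('y',sg[3]*q[3],T(a2,b2,0)),('z',sg[4]*q[4],T(0,0,L2)),('y',sg[5]*q[5],T(a3,0,L3)),('z',sg[6]*q[6]+o7,T(0,0,0))]
    R=np.eye(3);x=np.zeros(3)
    for ax,ang,t in ch:
        R=R@Ro.from_euler(ax,ang).as_matrix(); x=x+R@t
    return x,R
E
cat > fit.py <<'E'
from fk import *
import itertools,json
from scipy.optimize import least_squares
D=json.load(open("data.json"))
best=[]
for s in itertools.product((1,-1),repeat=4):
    sg=[s[0],1,s[1],1,s[2],1,s[3]]
    for o7 in (0,np.pi/2,np.pi,-np.pi/2):
      def res(p):
        r=[]
        for q,x,R in D:
            X,Q=fk(q,p,sg); r+=list((X-x)*10)+list((Q-np.array(R)).ravel()*2)
        return np.r_[r,np.array(p[4:9])*.05]
      f=least_squares(res,[.35,.4,.4,.25,0,0,0,0,0,o7,0]); best.append((f.cost,sg,f.x))
best.sort(key=lambda b:b[0])
for b in best[:3]: print(round(b[0],6),b[1],b[2])
json.dump([best[0][1],list(best[0][2])],open("fk.json","w"))
for q,x,R in D: print(fk(q,best[0][2],best[0][1])[0]-x)
E
python3 - <<'E'
from h import *
import json
s=ctrl.sense()
json.dump([[[-72.8804,26.8308,-0.6646,91.8767,0.3436,61.3859,-3.225],[0.2178,0.6119,0.2304],[[-0.9421,0.3352,-0.0004],[0.3352,0.9421,-0.0015],[-0.0001,-0.0016,-1.]]],[list(s["joints"]),list(s["eef_pos"]),s["eef_rot"].tolist()]],open("data.json","w"))
plan([((.45,-.15,.26),orient(-60,50))])
E
python3 fit.py
```

```text
-5 17 -2 0.07 -0.04 0.10; -11 34 -4 0.14 -0.08 0.20; -16 51 -6 0.20 -0.12 0.29; -22 67 -9 0.27 -0.16 0.39
1e-06 [-1, 1, -1, 1, -1, 1, -1] [ 0.3138  0.5144  0.4727  0.3149  0.001  -0.     -0.0016 -0.0169 -0.0166
  1.5708 -0.    ]
1e-06 [-1, 1, -1, 1, -1, 1, -1] [ 0.3138  0.5144  0.4727  0.3149  0.001  -0.     -0.0016 -0.0169 -0.0166
  1.5708 -0.    ]
1e-06 [-1, 1, -1, 1, -1, 1, -1] [ 0.3138  0.5144  0.4727  0.3149  0.001  -0.     -0.0016 -0.0169 -0.0166
  1.5708 -0.    ]
[-0.  0.  0.]
[-0. -0. -0.]
```

```bash
cat >> fk.py <<'E'
import json
from scipy.optimize import least_squares
SG,PP=json.load(open("fk.json"))
LO=np.array([-144.91,-17.63,-89.93,15.96,-74.01,8.47,-167.45]);HI=np.array([144.91,115.5,88.59,139.68,254.01,105.57,167.45])
def ik(x,R,q0):
    def res(q):
        X,Q=fk(q,PP,SG); return np.r_[(X-x)*100,(Q-R).ravel()*30,(q-q0)*.001]
    f=least_squares(res,np.clip(q0,LO+.5,HI-.5),bounds=(LO,HI),x_scale=20); X,Q=fk(f.x,PP,SG)
    return f.x,np.linalg.norm(X-x),np.linalg.norm(Q-R)
def follow(wps,q,p,R,n=6):
    "wps (pos,R); returns worst error, per-wp joints, min limit margin"
    bad=0;mar=99;out=[]
    for x,Q in wps:
        sl=Slerp([0,1],Ro.from_matrix([R,Q]))
        for k in range(1,n+1):
            q,e,r=ik(p+(np.array(x)-p)*k/n,sl(k/n).as_matrix(),q); bad=max(bad,e*1e3,np.degrees(r)); mar=min(mar,(q-LO).min(),(HI-q).min())
        p,R=np.array(x),Q; out.append(q)
    return bad,mar,out
E
cat > srch.py <<'E'
from fk import *
s=ctrl.sense(); GO=.0187
cup=np.array([.476,-.2746,.043]); 
def rollR(R,d): return R@Ro.from_euler('z',d,degrees=True).as_matrix()
for az in (-45,-60,-75,-90):
  for g in (35,):
    Rg=orient(az,g); zg=Rg[:,2]; tg=cup+GO*zg
    w=[(tg-.12*zg,Rg),(tg,Rg),(tg+[0,0,.12],Rg)]
    bad,m,o=follow(w,s["joints"],s["eef_pos"],s["eef_rot"])
    print("grasp",az,g,"err",round(bad,2),"margin",round(m,1),o[1].round(0))
    if bad>1: continue
    for paz in (-30,-50,-70,-90):
      for d in (1,-1):
        e=12;Rp=orient(paz,e);gp=np.array([.603,.006,.14])+.01*np.array([np.cos(np.radians(paz)),np.sin(np.radians(paz)),0]);tp=gp+GO*Rp[:,2]
        w2=[(tp,Rp),(tp,rollR(Rp,d*60)),(tp,rollR(Rp,d*120)),(tp,rollR(Rp,d*180))]
        b2,m2,o2=follow(w2,o[-1],w[-1][0],Rg,4)
        print("   pour",paz,d,round(b2,2),round(m2,1),o2[0].round(0),o2[-1].round(0))
E
time python3 srch.py
```

```text
grasp -45 35 err 206.1 margin 0.0 [122. -18. -90. 139. -74.   8. 143.]
grasp -60 35 err 224.0 margin 0.0 [113. -18. -90. 140.  69.   8. -17.]
grasp -75 35 err 4.46 margin 0.0 [ 50.  64. -57. 128. 116.  97. -64.]
grasp -90 35 err 0.03 margin 0.0 [ 11.  46. -13. 121.  85.  65. -74.]
   pour -30 1 43.46 0.0 [-12.  46. -17. 132. 126.  86. -80.] [  50.  115.  -88.  131.  193.  106. -167.]
   pour -30 -1 0.0 7.0 [-12.  46. -17. 132. 126.  86. -80.] [-43.  48.  18. 133. 121.  66.  84.]
   pour -50 1 110.09 0.0 [-17.  48. -17. 120. 101.  88. -75.] [  51.  115.  -90.  125.  195.  106. -167.]
   pour -50 -1 0.0 15.7 [-17.  48. -17. 120. 101.  88. -75.] [-27.  47.  -5. 121.  97.  80. 103.]
   pour -70 1 0.0 0.0 [-18.  52. -17. 107.  82.  94. -70.] [ -82.  104.   84.  110.  -32.   43. -167.]
   pour -70 -1 0.0 9.6 [-18.  52. -17. 107.  82.  94. -70.] [-16.  52. -20. 107.  84.  96. 110.]
   pour -90 1 18.28 0.0 [-17.  56. -15.  93.  68. 103. -67.] [ -74.  104.   89.  100.  -31.   63. -167.]
   pour -90 -1 0.0 0.0 [-17.  56. -15.  93.  68. 103. -67.] [-14.  57. -20.  93.  70. 106. 112.]
real	0m14.368s
user	0m14.587s
sys	0m0.285s
```

Run:
```python
from fk import *
print(proj("side",[[.476,-.2746,.061],[.476,-.2746,.003]]))
s=ctrl.sense(); Rg=orient(-90,35); c=np.array([.476,-.2746,.043]); tg=c+.0187*Rg[:,2]
w=[((.46,-.12,.27),orient(-65,50)),(tg-.13*Rg[:,2]+[0,0,.03],Rg)]
print(w[1][0]); b,m,o=follow(w,s["joints"],s["eef_pos"],s["eef_rot"]); print(b,m,o); plan(w)
```

```text
[[374.5976 281.4546]
 [372.4785 292.8984]]
[ 0.476  -0.1834  0.1368]
0.0007660323498976925 0.6914261590795263 [array([-13.4351,   2.7612,  -1.1602, 129.1832,  52.1581,  53.2749,
       -24.0952]), array([-16.9073,  32.7881,   4.9017, 122.2985,  61.3145,  61.5678,
       -61.356 ])]
-5 25 -5 0.08 -0.04 0.12; -10 49 -11 0.16 -0.08 0.23; -15 74 -16 0.24 -0.12 0.35; -20 98 -21 0.32 -0.16 0.46; -14 87 14 0.41 -0.22 0.53; -7 76 48 0.50 -0.28 0.60; -1 65 83 0.59 -0.33 0.67; 6 54 118 0.68 -0.39 0.74
```

>>> servo_tool:
  moves: "-5 25 -5 0.08 -0.04 0.12; -10 49 -11 0.16 -0.08 0.23; -15 74 -16 0.24 -0.12 0.35; -20 98 -21 0.32 -0.16 0.46; -14 87 14 0.41 -0.22 0.53; -7 76 48 0.50 -0.28 0.60; -1 65 83 0.59 -0.33 0.67; 6 54 118 0.68 -0.39 0.74"

```text
clock: 3.72
eef_pos: [0.4768, -0.1826, 0.135]
eef_rot: [[-0.004, 1.0, -0.002], [0.572, 0.001, -0.82], [-0.82, -0.004, -0.572]]
contact_force: [1.0, -0.8, 0.7]
grip_width: 0.0854
```

Run:
```python
from fk import *
st(); s=ctrl.sense(); Rg=orient(-90,35); c=np.array([.476,-.2746,.043]); tg=c+.0187*Rg[:,2]
for n in("top","side"): cv2.imwrite(f"pics/{n}1.png",ctrl.camera(n)[:,:,::-1])
a=cv2.imread("pics/side1.png")[130:330,220:460]; b=cv2.imread("pics/top1.png")[130:290,270:450]
cv2.imwrite("pics/c2.png",np.hstack([cv2.resize(a,(480,400)),cv2.resize(b,(320,400))]))
w=[(tg-.07*Rg[:,2]+[0,0,.005],Rg),(tg-.0*Rg[:,2],Rg)]
b,m,o=follow(w,s["joints"],s["eef_pos"],s["eef_rot"]); print(b,m,o[-1]); plan(w,25)
```

```text
3.73 J [-12.1  33.   -0.9 122.2  63.3  64.2 -62.7] p [ 0.4768 -0.1826  0.135 ] z [-0.002 -0.82  -0.572] y [ 1.     0.001 -0.004] F [ 1.  -0.8  0.7] w 0.0854
4.870141986148534e-05 17.21271673732548 [ -4.7865  45.6724   5.5367 121.5101  78.8242  52.4231 -73.4954]
5 1 24 -0.00 0.00 0.01; 10 1 47 -0.01 0.00 0.01; 15 2 71 -0.01 0.00 0.02; 16 2 95 -0.01 0.00 0.02; 18 3 119 -0.01 0.00 0.02; 19 3 144 -0.01 0.00 0.02
```

View pics/c2.png

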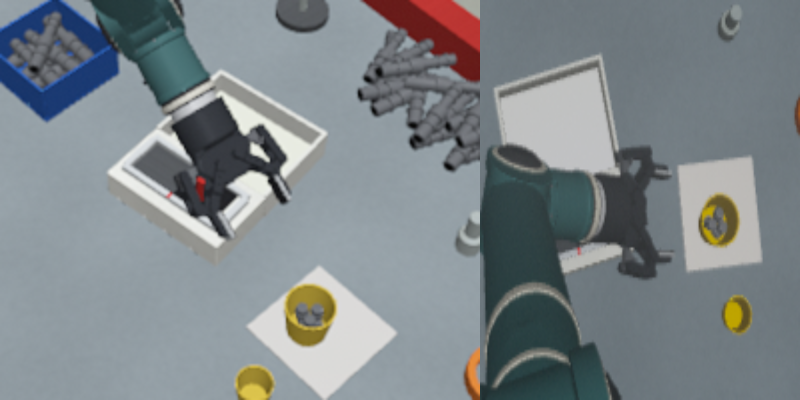

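The picture shows the gripper lined up with the large cup, jaws either side of crop (718,218) in the top view. The stubs are in the cup, and the tab is visible at crop (200,187) in the side view with nothing touching it. I go in now.

>>> servo_tool:
  moves: "5 1 24 0 0 0.01; 10 1 47 -0.01 0 0.01; 15 2 71 -0.01 0 0.02; 16 2 95 -0.01 0 0.02; 18 3 119 -0.01 0 0.02; 19 3 135 -0.01 0 0.02; 20 3 150 -0.01 0 0.02; 20 3 150 -0.01 0 0.02"

```text
clock: 4.82
eef_pos: [0.4789, -0.2955, 0.0347]
eef_rot: [[0.017, 1.0, 0.009], [0.573, -0.003, -0.819], [-0.819, 0.019, -0.573]]
contact_force: [0.3, 1.0, -0.9]
grip_width: 0.0854
```

>>> servo_tool:
  moves: "0 0 0 0 0 0; 0 0 0 0 0 0; 0 0 0 0 0 0; 0 0 0 0 0 0; 0 0 0 0 0 0; 0 0 0 0 0 0"
  fingers: 0
  force: 40

```text
clock: 5.58
eef_pos: [0.4794, -0.2945, 0.0354]
eef_rot: [[0.017, 1.0, 0.01], [0.573, -0.001, -0.82], [-0.819, 0.02, -0.573]]
contact_force: [-1.6, 2.7, 5.4]
grip_width: 0.0664
```

Run:
```python
from fk import *
st(); s=ctrl.sense(); R=s["eef_rot"];p=s["eef_pos"]
json.dump([p.tolist(),R.tolist()],open("grasp.json","w"))
Rp=orient(-50,12); h=np.array([np.cos(np.radians(-50)),np.sin(np.radians(-50)),0])
tp=np.array([.603,.006,.15])+.01*h+.025*Rp[:,2]
w=[(p+[0,0,.10],R),(p+[0.02,0.1,.14],orient(-80,30)),(tp,Rp)]
b,m,o=follow(w,s["joints"],p,R); print(b,m,o[-1]); plan(w,40,8)
```

```text
5.58 J [ -4.6  45.1   6.1 122.1  80.1  51.8 -74.9] p [ 0.4794 -0.2945  0.0354] z [ 0.01  -0.82  -0.573] y [ 1.    -0.001  0.02 ] F [-1.6  2.7  5.4] w 0.0664
0.00010306182895744556 14.439969749397733 [-30.7485  45.7543  -0.0002 121.0661  96.2491  76.2144 -76.603 ]
-27 1 -19 0.00 0.00 0.00; -55 1 -38 0.00 0.00 0.00; -82 2 -57 0.00 0.00 0.00; -74 9 -92 -0.05 -0.03 -0.04; -65 16 -127 -0.09 -0.06 -0.07; -57 23 -162 -0.14 -0.08 -0.11; -36 43 -183 -0.22 -0.13 -0.14; -15 64 -203 -0.30 -0.18 -0.17
13 30 -16 -0.08 -0.05 -0.03; 27 59 -32 -0.16 -0.10 -0.06; 40 89 -48 -0.25 -0.15 -0.09; 53 118 -64 -0.33 -0.20 -0.13
```

>>> servo_tool:
  moves: "-27 1 -19 0 0 0; -55 1 -38 0 0 0; -82 2 -57 0 0 0; -74 9 -92 -0.05 -0.03 -0.04; -65 16 -127 -0.09 -0.06 -0.07; -57 23 -162 -0.14 -0.08 -0.11; -36 43 -183 -0.22 -0.13 -0.14; -15 64 -203 -0.30 -0.18 -0.17"

```text
clock: 6.58
eef_pos: [0.542, -0.1354, 0.1648]
eef_rot: [[-0.121, 0.94, 0.319], [0.392, 0.34, -0.855], [-0.912, 0.022, -0.41]]
contact_force: [-0.7, 0.4, -1.3]
grip_width: 0.0659
```

>>> servo_tool:
  moves: "13 30 -16 -0.08 -0.05 -0.03; 27 59 -32 -0.16 -0.10 -0.06; 40 89 -48 -0.25 -0.15 -0.09; 53 118 -64 -0.33 -0.20 -0.13; 53 118 -64 -0.33 -0.20 -0.13; 53 118 -64 -0.33 -0.20 -0.13"

```text
clock: 7.32
eef_pos: [0.6252, -0.0226, 0.1448]
eef_rot: [[-0.138, 0.768, 0.625], [0.165, 0.64, -0.75], [-0.976, -0.0, -0.216]]
contact_force: [-0.4, 0.1, -1.8]
grip_width: 0.0659
```

Run:
```python
from fk import *
st(); s=ctrl.sense(); R=s["eef_rot"];p=s["eef_pos"]
for n in("top","side"): cv2.imwrite(f"pics/{n}2.png",ctrl.camera(n)[:,:,::-1])
a=cv2.imread("pics/side2.png")[80:280,240:480]; b=cv2.imread("pics/top2.png")[110:270,260:440]
cv2.imwrite("pics/c3.png",np.hstack([cv2.resize(a,(480,400)),cv2.resize(b,(320,400))]))
```

```text
7.33 J [-30.6  45.3   0.5 121.6  96.3  75.4 -76.6] p [ 0.6252 -0.0226  0.1448] z [ 0.625 -0.75  -0.216] y [ 0.768  0.64  -0.   ] F [-0.4  0.1 -1.8] w 0.0659
```

View pics/c3.png

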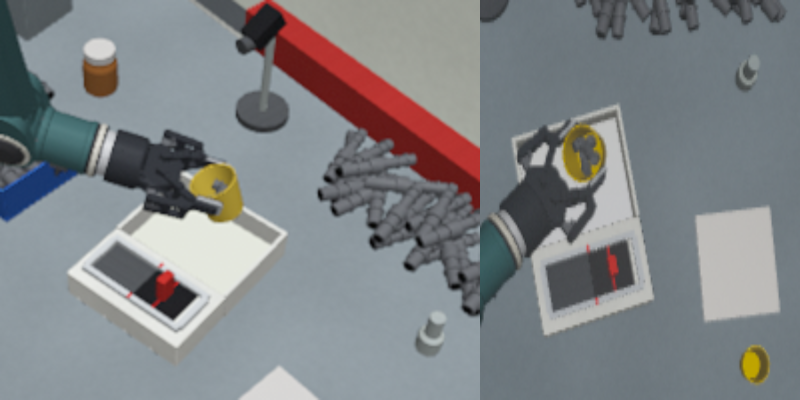

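The cup is held with all the stubs over the tray, at crop (583,152) in the top view, and the shutter and its tab are unobstructed. I shift away from the far wall, lower a bit and roll.

>>> servo_tool:
  moves: "3 -7 0 0 0 -0.18; 6 -14 0 0 0 -0.36; 10 -21 0 0 0 -0.54; 14 -28 0 0 0 -0.72; 18 -34 0 0 0 -0.90; 22 -38 0 0 0 -1.08; 25 -40 0 0 0 -1.26; 25 -40 0 0 0 -1.44"

```text
clock: 8.43
eef_pos: [0.5913, -0.0447, 0.1209]
eef_rot: [[-0.78, -0.04, 0.625], [-0.614, 0.244, -0.75], [-0.122, -0.969, -0.215]]
contact_force: [-0.2, -0.2, -2.0]
grip_width: 0.0663
```

>>> servo_tool:
  moves: "0 0 0 0 0 -0.14; 0 0 0 0 0 -0.28; 0 0 0 0 0 -0.44; 0 0 0 0 0 -0.62; 0 0 0 0 0 -0.80; 0 0 0 0 0 -1.0; 0 0 0 0 0 -1.2; 0 0 0 0 0 -1.4"

```text
clock: 9.43
eef_pos: [0.5916, -0.0446, 0.1213]
eef_rot: [[-0.122, -0.771, 0.625], [-0.366, -0.55, -0.75], [0.923, -0.321, -0.215]]
contact_force: [-0.3, 0.4, -1.2]
grip_width: 0.0655
```

>>> servo_tool:
  moves: "0 0 0 0 0 -0.15; 0 0 0 0 0 -0.30; 0 0 0 0 0 -0.30; 0 0 0 0 0 -0.30; 0 0 0 0 0 -0.30; 0 0 0 0 0 -0.30"

```text
clock: 10.18
eef_pos: [0.5916, -0.0439, 0.1205]
eef_rot: [[0.107, -0.772, 0.626], [-0.19, -0.634, -0.75], [0.976, -0.039, -0.215]]
contact_force: [0.6, 0.2, -0.8]
grip_width: 0.0665
```

Run:
```python
from fk import *
st()
for n in("top","side"): cv2.imwrite(f"pics/{n}3.png",ctrl.camera(n)[:,:,::-1])
a=cv2.imread("pics/side3.png")[80:280,240:480]; b=cv2.imread("pics/top3.png")[110:270,260:440]
cv2.imwrite("pics/c4.png",np.hstack([cv2.resize(a,(480,400)),cv2.resize(b,(320,400))]))
```

```text
10.18 J [-39.9  48.3  11.3 126.6  95.7  68.6  92.6] p [ 0.5916 -0.0439  0.1205] z [ 0.626 -0.75  -0.215] y [-0.772 -0.634 -0.039] F [ 0.6  0.2 -0.8] w 0.0665
```

View pics/c4.png

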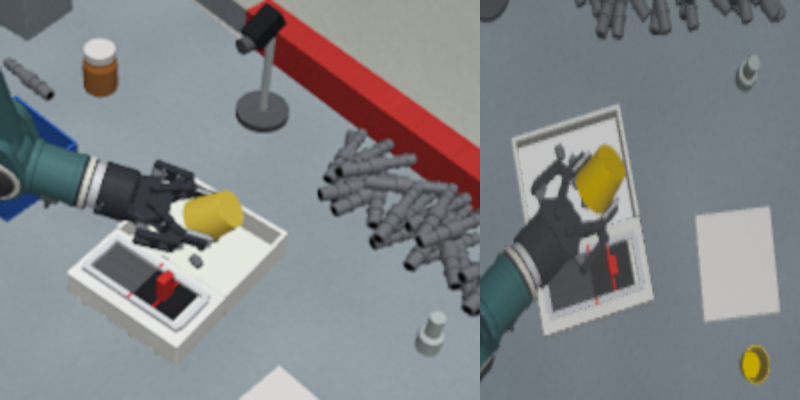

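The cup is inverted and tipped over the tray, and at least one stub is on the tray floor at crop (195,261). I shake it gently, lift and look underneath.

>>> servo_tool:
  moves: "10 0 0 0 0.1 0; -4 0 0 0 0 0; 10 0 0 0 0.12 0; -4 0 0 0 0 0; 5 0 0 0 0 0; 5 0 0 0 0 0"

```text
clock: 11.02
eef_pos: [0.5924, -0.0451, 0.1268]
eef_rot: [[0.104, -0.773, 0.626], [-0.19, -0.633, -0.75], [0.976, -0.04, -0.213]]
contact_force: [-0.7, -0.4, -1.2]
grip_width: 0.0659
```

>>> servo_tool:
  moves: "30 0 -5 0 0 0; 60 0 -15 0 0 0; 90 0 -40 0 0 0; 110 0 -80 0 0 0; 110 0 -120 0 0 0; 110 0 -120 0 0 0"

```text
clock: 11.78
eef_pos: [0.5286, 0.0272, 0.2591]
eef_rot: [[0.107, -0.769, 0.63], [-0.192, -0.638, -0.746], [0.976, -0.041, -0.216]]
contact_force: [0.1, 0.0, -1.0]
grip_width: 0.066
```

Run:
```python
from fk import *
st()
for n in("top","side"): cv2.imwrite(f"pics/{n}4.png",ctrl.camera(n)[:,:,::-1])
a=cv2.imread("pics/side4.png")[80:280,240:480]; b=cv2.imread("pics/top4.png")[110:270,260:440]
cv2.imwrite("pics/c5.png",np.hstack([cv2.resize(a,(480,400)),cv2.resize(b,(320,400))]))
```

```text
11.78 J [-49.6  28.1   8.  130.6  81.7  75.8 109.9] p [0.5286 0.0272 0.2591] z [ 0.63  -0.746 -0.216] y [-0.769 -0.638 -0.041] F [ 0.1  0.  -1. ] w 0.066
```

View pics/c5.png

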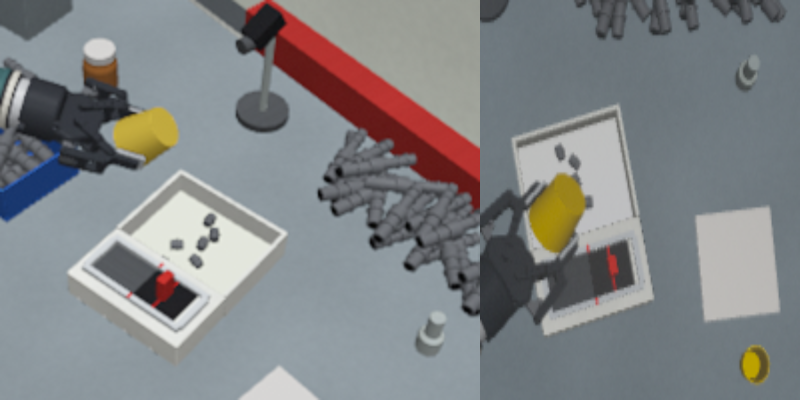

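Five stubs show on the tray floor in the side view, around crop (176–213, 219–261). The sixth is either hidden beside the lamp house or still in the cup. I tip it further over the tray and clear the view.

>>> servo_tool:
  moves: "-11 -7 22 0 0.05 0; -22 -14 43 0 0.10 0; -33 -21 65 0 0.15 0; -44 -28 87 0 0.20 0; -55 -35 108 0 0.25 0; -65 -41 128 0 0.28 0; -55 -41 128 0 0.34 0; -65 -41 128 0 0.28 0"

```text
clock: 12.88
eef_pos: [0.6337, -0.0355, 0.1677]
eef_rot: [[-0.067, -0.774, 0.63], [0.028, -0.633, -0.774], [0.997, -0.034, 0.065]]
contact_force: [-0.4, 1.0, -0.4]
grip_width: 0.0664
```

>>> servo_tool:
  moves: "8 0 0 0 0 0.12; -8 0 0 0 0 -0.12; 8 0 0 0 0 0.12; -8 0 0 0 0 -0.12; 0 0 0 0 0 0; 0 0 0 0 0 0; 0 0 0 0 0 0"

```text
clock: 13.75
eef_pos: [0.6337, -0.0341, 0.1689]
eef_rot: [[-0.069, -0.773, 0.631], [0.026, -0.634, -0.773], [0.997, -0.037, 0.064]]
contact_force: [-0.5, 0.1, -1.1]
grip_width: 0.0662
```

Run:
```python
from fk import *
st()
for n in("top","side"): cv2.imwrite(f"pics/{n}5.png",ctrl.camera(n)[:,:,::-1])
a=cv2.imread("pics/side5.png")[150:270,260:400]; b=cv2.imread("pics/top5.png")[140:250,265:365]
cv2.imwrite("pics/c6.png",np.hstack([cv2.resize(a,(420,400),interpolation=cv2.INTER_CUBIC),cv2.resize(b,(380,400),interpolation=cv2.INTER_CUBIC)]))
```

```text
13.75 J [-43.2  54.9  16.1 119.8  94.4  80.   93.1] p [ 0.6337 -0.0341  0.1689] z [ 0.631 -0.773  0.064] y [-0.773 -0.634 -0.037] F [-0.5  0.1 -1.1] w 0.0662
```

View pics/c6.png

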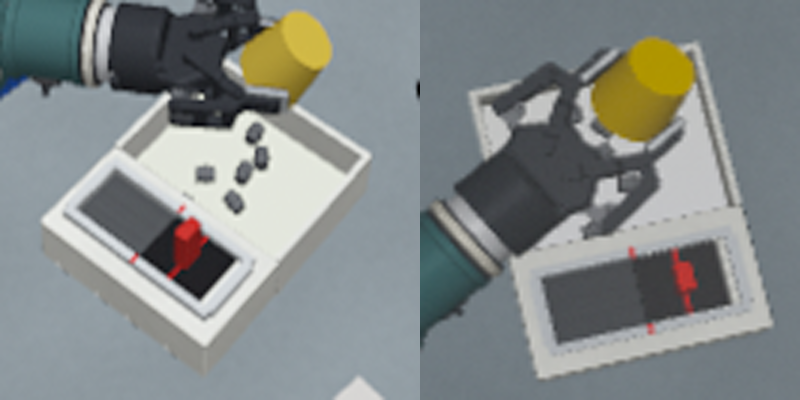

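Run:
```python
from fk import *
p=cast("side",[[322.7,208.5]],.03); print(p,proj("top",p))
a=cv2.imread("pics/side5.png"); print(a[204:213,317:329].mean(-1).astype(int))
s=ctrl.sense(); w=[(s["eef_pos"]+np.array([.01,.10,.03]),s["eef_rot"])]
print(follow(w,s["joints"],s["eef_pos"],s["eef_rot"])); plan(w,30)
```

```text
[[0.5385 0.0092 0.03  ]] [[312.8083 201.9437]]
[[226 226 226 226 226 226 227 215 163 146 140 117]
 [223 222 226 226 226 226 227 221 209 213 209 198]
 [222 219 223 227 227 227 227 227 228 228 229 229]
 [229 226 223 219 203 216 228 227 226 226 226 226]
 [227 229 229 215 178 186 206 216 227 226 226 226]
 [222 226 227 228 225 203 181 193 227 226 226 225]
 [217 219 223 224 224 232 222 209 223 221 226 226]
 [211 219 215 200 198 225 230 228 221 218 222 226]
 [181 206 194 136 172 215 227 228 228 225 219 223]]
(np.float64(6.338114325233539e-05), np.float64(21.32574929273484), [array([-48.7496,  52.6809,  12.7498, 112.0085,  86.5677,  84.2443,
       104.2358])])
8 -18 -17 0.00 0.00 -0.00; 16 -36 -35 0.00 0.00 -0.00; 24 -54 -52 0.00 0.00 -0.00; 32 -72 -69 0.00 0.00 -0.00
```

>>> servo_tool:
  moves: "8 -18 -17 0 0 0; 16 -36 -35 0 0 0; 24 -54 -52 0 0 0; 32 -72 -69 0 0 0; 32 -72 -69 0 0 0; 32 -72 -69 0 0 0"

```text
clock: 14.6
eef_pos: [0.643, 0.0653, 0.1992]
eef_rot: [[-0.069, -0.773, 0.631], [0.026, -0.633, -0.773], [0.997, -0.037, 0.064]]
contact_force: [0.2, -0.9, -1.8]
grip_width: 0.0661
```

Run:
```python
from fk import *
st()
a=ctrl.camera("top"); cv2.imwrite("pics/top6.png",a[:,:,::-1])
r=a.astype(int); c=r[150:240,275:365]
m=(c.max(-1)<125)
for i,s,ce,mm in comps(m,4): print(s[:2]+[275,150],s[2:],ce+[275,150],cast("top",ce+[275,150],.02)[0])
```

```text
14.6 J [-48.8  52.1  13.3 113.   86.8  83.8 103.9] p [0.643  0.0653 0.1992] z [ 0.631 -0.773  0.064] y [-0.773 -0.633 -0.037] F [ 0.2 -0.9 -1.8] w 0.0661
[275 150] [ 8  9 27] [277.7407 153.6296] [0.7043 0.1205 0.02  ]
[340 150] [22  7 56] [350.3036 151.7857] [ 0.7049 -0.1196  0.02  ]
[289 154] [ 48  21 151] [309.1589 161.8609] [0.6739 0.0176 0.02  ]
[357 154] [2 5 5] [357.6 156. ] [ 0.69   -0.1431  0.02  ]
[352 157] [3 4 7] [353. 159.] [ 0.6801 -0.1275  0.02  ]
[341 159] [3 3 4] [342. 160.] [ 0.6776 -0.091   0.02  ]
[338 162] [2 7 7] [338.5714 165.    ] [ 0.6609 -0.079   0.02  ]
[275 169] [ 25  33 306] [283.549  185.8693] [0.5954 0.103  0.02  ]
[302 168] [ 6  6 25] [304.56 170.6 ] [0.6448 0.0334 0.02  ]
[340 170] [2 7 7] [340.5714 173.    ] [ 0.6338 -0.0846  0.02  ]
[310 172] [ 6  6 25] [312.6  174.56] [0.6308 0.0074 0.02  ]
[342 178] [ 6 19 20] [344.25 187.45] [ 0.5852 -0.0947  0.02  ]
[311 180] [ 6  6 26] [313.1538 182.2692] [0.605  0.0063 0.02  ]
[304 189] [ 6  6 24] [306.75   191.5833] [0.5746 0.0279 0.02  ]
[317 189] [ 6  4 24] [319.5 190.5] [ 0.5772 -0.0137  0.02  ]
[308 201] [ 6  5 22] [310.0909 202.8182] [0.5374 0.018  0.02  ]
[297 206] [ 50  29 841] [320.7646 219.8502] [ 0.4811 -0.0149  0.02  ]
[357 225] [2 3 4] [357.5 226. ] [ 0.4582 -0.1323  0.02  ]
[341 230] [16  6 31] [348.7419 232.6774] [ 0.4375 -0.1033  0.02  ]
[333 235] [3 2 5] [334.2 235.6] [ 0.4294 -0.0563  0.02  ]
[337 234] [3 2 5] [338.2 234.6] [ 0.4323 -0.0693  0.02  ]
[324 236] [7 3 9] [327.2222 237.2222] [ 0.4248 -0.0338  0.02  ]
```

All six stubs are in the tray, at top pixels (305,171), (313,175), (313,182), (307,192), (320,191) and (310,203). Now I roll back and return the cup to its grasp pose.

Run:
```python
from fk import *
s=ctrl.sense(); p,R=s["eef_pos"],s["eef_rot"]; gp,gR=map(np.array,json.load(open("grasp.json")))
Rz=lambda d:R@Ro.from_euler('z',d,degrees=True).as_matrix()
w=[(p+[-.02,-.04,.03],Rz(90)),((.58,-.06,.22),orient(-55,12)),(gp+[.03,.06,.15],orient(-80,30)),(gp+[0,0,.05],gR),(gp+[0,0,.001],gR)]
b,m,o=follow(w,s["joints"],p,R); print(b,m); plan(w,35,8.5)
```

```text
0.000257657977815624 12.4697070083471
3 4 2 0.00 -0.00 0.14; 5 7 4 0.00 0.00 0.29; 8 11 6 0.00 -0.00 0.43; 11 14 7 0.00 -0.00 0.57; 14 18 9 0.00 0.00 0.71; 16 22 11 0.00 -0.00 0.86; 19 25 13 0.00 0.00 1.00; 22 29 15 0.00 -0.00 1.14
4 -1 2 -0.00 0.00 0.14; 9 -2 4 0.00 0.00 0.29; 13 -3 6 0.00 0.00 0.43; 20 1 9 -0.02 0.02 0.57; 27 5 12 -0.04 0.04 0.71; 34 9 16 -0.06 0.07 0.84; 41 13 19 -0.08 0.09 0.98; 48 17 23 -0.10 0.11 1.12
6 -5 4 -0.01 0.02 0.14; 12 -9 8 -0.03 0.05 0.28; 18 -14 13 -0.04 0.07 0.42; 24 -18 17 -0.06 0.10 0.56; 30 -23 21 -0.07 0.12 0.69; 36 -28 25 -0.08 0.15 0.83; 59 -41 43 -0.04 0.23 0.85; 82 -55 61 0.01 0.31 0.87
-1 -24 21 0.07 0.05 0.03; -3 -47 43 0.14 0.10 0.05; -4 -71 64 0.20 0.15 0.08; -5 -95 85 0.27 0.21 0.10; 15 -108 103 0.31 0.23 0.13; 36 -122 120 0.35 0.24 0.16; 56 -136 137 0.38 0.26 0.19; 77 -150 154 0.42 0.28 0.21
20 -0 14 -0.00 -0.00 -0.00; 40 -1 28 0.00 -0.00 -0.00
```

>>> servo_tool:
  moves: "3 4 2 0 0 0.14; 5 7 4 0 0 0.29; 8 11 6 0 0 0.43; 11 14 7 0 0 0.57; 14 18 9 0 0 0.71; 16 22 11 0 0 0.86; 19 25 13 0 0 1.0; 22 29 15 0 0 1.14"

```text
clock: 15.65
eef_pos: [0.6286, 0.0354, 0.221]
eef_rot: [[-0.733, -0.257, 0.63], [-0.565, -0.285, -0.774], [0.379, -0.923, 0.064]]
contact_force: [-0.1, -0.0, -0.8]
grip_width: 0.0659
```

>>> servo_tool:
  moves: "4 -1 2 0 0 0.14; 9 -2 4 0 0 0.29; 13 -3 6 0 0 0.43; 20 1 9 -0.02 0.02 0.57; 27 5 12 -0.04 0.04 0.71; 34 9 16 -0.06 0.07 0.84; 41 13 19 -0.08 0.09 0.98; 48 17 23 -0.10 0.11 1.12"

```text
clock: 16.65
eef_pos: [0.6034, -0.0145, 0.225]
eef_rot: [[-0.633, 0.534, 0.561], [-0.39, 0.405, -0.827], [-0.669, -0.742, -0.048]]
contact_force: [0.1, -0.3, -0.6]
grip_width: 0.0662
```

>>> servo_tool:
  moves: "6 -5 4 -0.01 0.02 0.14; 12 -9 8 -0.03 0.05 0.28; 18 -14 13 -0.04 0.07 0.42; 24 -18 17 -0.06 0.10 0.56; 30 -23 21 -0.07 0.12 0.69; 36 -28 25 -0.08 0.15 0.83; 59 -41 43 -0.04 0.23 0.85; 82 -55 61 0.01 0.31 0.87"

```text
clock: 17.65
eef_pos: [0.5557, -0.1197, 0.2082]
eef_rot: [[-0.131, 0.896, 0.423], [0.287, 0.443, -0.849], [-0.949, 0.01, -0.315]]
contact_force: [-0.9, 0.2, -0.1]
grip_width: 0.066
```

Run:
```python
from fk import *
st(); s=ctrl.sense(); gp,gR=map(np.array,json.load(open("grasp.json")))
w=[(gp+[.01,.02,.10],gR),(gp+[0,0,.04],gR)]
print(follow(w,s["joints"],s["eef_pos"],s["eef_rot"])[:2]); plan(w,35,8.5)
```

```text
17.65 J [-33.7  32.4  12.3 127.5  83.8  65.6 -68.3] p [ 0.5557 -0.1197  0.2082] z [ 0.423 -0.849 -0.315] y [0.896 0.443 0.01 ] F [-0.9  0.2 -0.1] w 0.066
(np.float64(7.914074640723577e-05), np.float64(13.055989996087604))
6 -21 21 0.07 0.05 0.04; 11 -43 42 0.14 0.09 0.07; 17 -64 63 0.20 0.14 0.11; 22 -86 84 0.27 0.18 0.14; 28 -107 105 0.34 0.23 0.18; 33 -129 126 0.41 0.28 0.22; 60 -138 142 0.41 0.28 0.22; 86 -147 158 0.41 0.28 0.22
```

>>> servo_tool:
  moves: "6 -21 21 0.07 0.05 0.04; 11 -43 42 0.14 0.09 0.07; 17 -64 63 0.20 0.14 0.11; 22 -86 84 0.27 0.18 0.14; 28 -107 105 0.34 0.23 0.18; 33 -129 126 0.41 0.28 0.22; 60 -138 142 0.41 0.28 0.22; 86 -147 158 0.41 0.28 0.22"

```text
clock: 18.65
eef_pos: [0.4804, -0.2946, 0.0752]
eef_rot: [[0.022, 1.0, 0.011], [0.575, -0.004, -0.818], [-0.818, 0.024, -0.575]]
contact_force: [0.5, -0.1, -1.0]
grip_width: 0.0666
```

Run:
```python
from fk import *
st(); s=ctrl.sense(); gp,gR=map(np.array,json.load(open("grasp.json")))
plan([(gp+[0,0,.012],gR),(gp+[0,0,.002],gR)],10,8.5)
```

```text
18.65 J [-13.5  41.1  17.1 123.4  73.5  46.2 -68.2] p [ 0.4804 -0.2946  0.0752] z [ 0.011 -0.818 -0.575] y [ 1.    -0.004  0.024] F [ 0.5 -0.1 -1. ] w 0.0666
8 -1 5 0.00 -0.00 -0.00; 15 -1 11 0.00 -0.00 -0.00; 23 -2 16 0.00 -0.00 -0.00; 27 -2 19 0.00 -0.00 -0.00; 31 -2 22 0.00 -0.00 -0.00
```

>>> servo_tool:
  moves: "8 -1 5 0 0 0; 15 -1 11 0 0 0; 23 -2 16 0 0 0; 27 -2 19 0 0 0; 31 -2 22 0 0 0; 31 -2 22 0 0 0; 32 -2 22 0 0 0; 32 -2 22 0 0 0"

```text
clock: 19.65
eef_pos: [0.481, -0.2923, 0.037]
eef_rot: [[0.02, 1.0, 0.013], [0.575, -0.001, -0.818], [-0.818, 0.024, -0.575]]
contact_force: [-0.7, 0.2, -0.8]
grip_width: 0.0664
```

Run:
```python
from fk import *
st()
a=ctrl.camera("side"); b=ctrl.camera("top")
cv2.imwrite("pics/c7.png",np.hstack([cv2.resize(a[220:340,320:460],(467,400)),cv2.resize(b[180:270,370:440],(311,400))])[:,:,::-1])
```

```text
19.65 J [-13.8  46.1  16.9 122.7  75.8  44.5 -73.4] p [ 0.481  -0.2923  0.037 ] z [ 0.013 -0.818 -0.575] y [ 1.    -0.001  0.024] F [-0.7  0.2 -0.8] w 0.0664
```

View pics/c7.png

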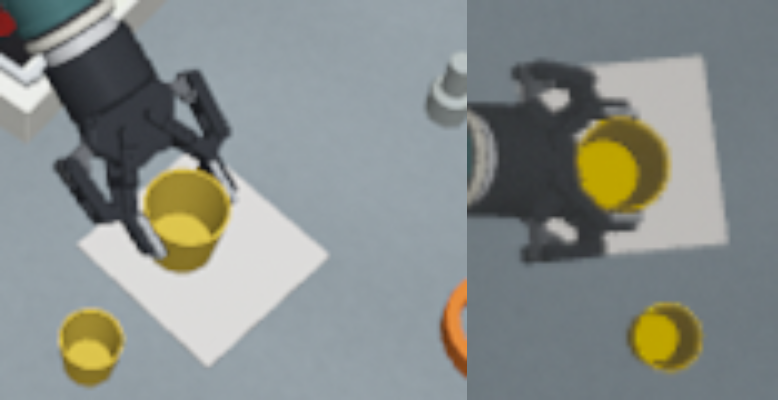

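The cup is empty and upright over the sheet, at side crop (187,215), and nothing nearby has moved. I go down the last millimetres until it touches.

>>> servo_tool:
  moves: "1 0 0 0 0 0; 2 0 1 0 0 0; 2 0 1 0 0 0"

```text
clock: 20.12
eef_pos: [0.481, -0.2922, 0.0354]
eef_rot: [[0.02, 1.0, 0.013], [0.574, -0.001, -0.819], [-0.819, 0.024, -0.573]]
contact_force: [-0.4, 2.3, 5.0]
grip_width: 0.0663
```

>>> servo_tool:
  moves: "0 0 0 0 0 0; 0 0 0 0 0 0; 0 0 0 0 0 0; 0 0 0 0 0 0; 0 0 0 0 0 0; 0 0 0 0 0 0"
  fingers: 100

```text
clock: 20.88
eef_pos: [0.4809, -0.292, 0.0347]
eef_rot: [[0.02, 1.0, 0.013], [0.575, -0.001, -0.818], [-0.818, 0.024, -0.575]]
contact_force: [-0.3, -0.0, 0.1]
grip_width: 0.0855
```

>>> servo_tool:
  moves: "0 0 -15 0 0 0; 0 0 -30 0 0 0; 0 0 -50 0 0 0; 0 0 -75 0 0 0; -10 0 -100 0 0 0; -30 0 -125 0 0 0; -50 0 -150 0 0 0; -50 0 -150 0 0 0"

```text
clock: 21.88
eef_pos: [0.4792, -0.1963, 0.1638]
eef_rot: [[0.022, 1.0, 0.018], [0.577, 0.001, -0.817], [-0.817, 0.028, -0.577]]
contact_force: [-0.2, 0.6, 0.4]
grip_width: 0.0852
```

Run:
```python
from fk import *
st(); s=ctrl.sense()
a=ctrl.camera("side"); b=ctrl.camera("top")
cv2.imwrite("pics/c8.png",np.hstack([cv2.resize(a[140:340,260:460],(400,400)),cv2.resize(b[130:270,270:440],(400,400))])[:,:,::-1])
Rl=11.8; 
for az in (-168.2,11.8,-78.2,101.8):
  for el in (90,70,60):
    R=orient(az,el)
    for d in (0,):
      q,e,r=ik(np.array([.483,-.056,.085])+.0*R[:,2],R,s["joints"]); print(az,el,round(e*1e3,1),round(r,3),q.round(0))
```

```text
21.88 J [-20.9  29.3  11.7 123.4  60.4  58.9 -58.4] p [ 0.4792 -0.1963  0.1638] z [ 0.018 -0.817 -0.577] y [1.    0.001 0.028] F [-0.2  0.6  0.4] w 0.0852
-168.2 90 0.0 0.0 [  3.  24.   0. 121.  -0.  36. -76.]
-168.2 70 0.0 0.0 [ -3.  33.   4. 107.   2.  59. -79.]
-168.2 60 0.0 0.0 [ -4.  39.   5. 100.   3.  71. -80.]
11.8 90 0.0 0.0 [ 45.  34. -52. 119.  39.  45.  71.]
11.8 70 0.0 0.0 [ 53.  28. -53. 132.  59.  18.  54.]
11.8 60 0.0 0.0 [ 51.  26. -46. 138. 129.   8. -13.]
-78.2 90 0.0 0.0 [ 23.  26. -24. 120.  17.  38.  -1.]
-78.2 70 0.0 0.0 [ -5.  24.  -5. 124.  38.  38. -30.]
-78.2 60 0.0 0.0 [-16.  27.  -0. 125.  48.  42. -45.]
101.8 90 0.0 0.0 [ -17.   25.   24.  121.  -17.   36. -150.]
101.8 70 0.0 0.0 [   2.   30.   15.  116.  -33.   50. -128.]
101.8 60 0.0 0.0 [   9.   34.   12.  112.  -38.   59. -121.]
```

View pics/c8.png

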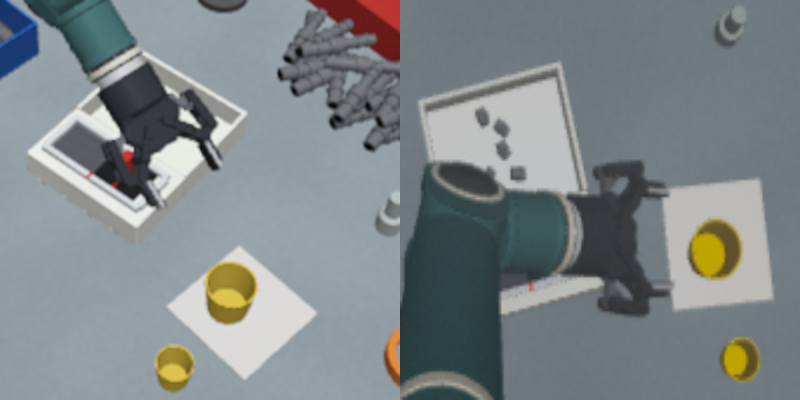

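The cup stands upright and empty on the sheet at crop (715,249), and the stubs are still in the tray. Next is the tab.

Run:
```python
from fk import *
def ray(n,uv):
    a=cast(n,uv,.2)[0];b=cast(n,uv,.0)[0]; return b,(a-b)/np.linalg.norm(a-b)
(b1,d1),(b2,d2)=ray("top",[[334.1,215.0]]),ray("side",[[321.8,223.4]])
A=np.c_[d1,-d2];t=np.linalg.lstsq(A,b2-b1,rcond=None)[0];print("tri",b1+t[0]*d1,b2+t[1]*d2)
s=ctrl.sense(); R=orient(-168.2,90)
w=[((.483,-.10,.24),orient(-168.2,85)),((.483,-.056,.20),R),((.483,-.056,.066),R)]
b,m,o=follow(w,s["joints"],s["eef_pos"],s["eef_rot"],10); print(b,m,o[-1]); plan(w,40,8)
```

```text
tri [ 0.4901 -0.0552  0.0671] [ 0.4846 -0.052   0.0662]
0.00011478950789765488 18.403337918177797 [ -3.8668  25.9761   7.7675 121.2767  -6.2215  33.1093 -69.8588]
-1 1 -10 0.06 0.06 0.10; -1 1 -21 0.12 0.12 0.20; -2 2 -31 0.18 0.18 0.30; -3 2 -41 0.24 0.24 0.40; -3 3 -52 0.30 0.30 0.50; -4 3 -62 0.36 0.36 0.60; -4 4 -73 0.42 0.41 0.70; -5 5 -83 0.48 0.47 0.80
2 -5 -9 0.06 0.06 0.10; 5 -10 -17 0.12 0.12 0.20; 7 -16 -26 0.18 0.18 0.30; 9 -21 -35 0.24 0.24 0.40; 28 -41 -23 0.23 0.28 0.41; 46 -61 -12 0.22 0.32 0.41; 58 -66 19 0.22 0.32 0.41; 70 -71 50 0.22 0.32 0.41
0 0 34 -0.00 -0.00 0.00; 0 0 67 -0.00 -0.00 0.00
```

>>> servo_tool:
  moves: "-1 1 -10 0.06 0.06 0.10; -1 1 -21 0.12 0.12 0.20; -2 2 -31 0.18 0.18 0.30; -3 2 -41 0.24 0.24 0.40; -3 3 -52 0.30 0.30 0.50; -4 3 -62 0.36 0.36 0.60; -4 4 -73 0.42 0.41 0.70; -5 5 -83 0.48 0.47 0.80"

```text
clock: 22.98
eef_pos: [0.4813, -0.1324, 0.2127]
eef_rot: [[0.775, 0.597, -0.206], [0.522, -0.79, -0.323], [-0.356, 0.142, -0.924]]
contact_force: [-0.8, -0.1, 0.1]
grip_width: 0.0854
```

>>> servo_tool:
  moves: "2 -5 -9 0.06 0.06 0.10; 5 -10 -17 0.12 0.12 0.20; 7 -16 -26 0.18 0.18 0.30; 9 -21 -35 0.24 0.24 0.40; 28 -41 -23 0.23 0.28 0.41; 46 -61 -12 0.22 0.32 0.41; 58 -66 19 0.22 0.32 0.41; 58 -66 19 0.22 0.32 0.41"

```text
clock: 23.98
eef_pos: [0.4806, -0.0566, 0.1633]
eef_rot: [[0.978, 0.206, -0.015], [0.206, -0.979, -0.006], [-0.015, 0.003, -1.0]]
contact_force: [0.1, 0.0, -0.9]
grip_width: 0.0854
```

Run:
```python
from fk import *
st(); s=ctrl.sense(); R=orient(-168.2,90)
w=[((.484,-.055,.11),R),((.484,-.055,.066),R)]
b,m,o=follow(w,s["joints"],s["eef_pos"],s["eef_rot"]); print(b,m,o[-1]); plan(w,20,8)
a=ctrl.camera("side"); b=ctrl.camera("top")
cv2.imwrite("pics/c9.png",np.hstack([cv2.resize(a[160:270,260:380],(420,400)),cv2.resize(b[140:250,270:375],(380,400))])[:,:,::-1])
```

```text
23.98 J [ -5.9  16.3   9.9 118.1  -3.3  46.6 -72.3] p [ 0.4806 -0.0566  0.1633] z [-0.015 -0.006 -1.   ] y [ 0.206 -0.979  0.003] F [ 0.1  0.  -0.9] w 0.0854
2.918069710584726e-05 18.51609389210715 [ -4.0985  26.0457   7.9017 121.1639  -6.3349  33.1659 -69.8816]
1 -0 18 0.00 0.01 0.00; 3 -1 35 0.00 0.01 0.00; 4 -1 53 0.00 0.02 0.00; 5 -1 68 0.00 0.02 0.00; 5 -1 83 0.00 0.02 0.00; 5 -1 97 0.00 0.02 0.00
```

View pics/c9.png

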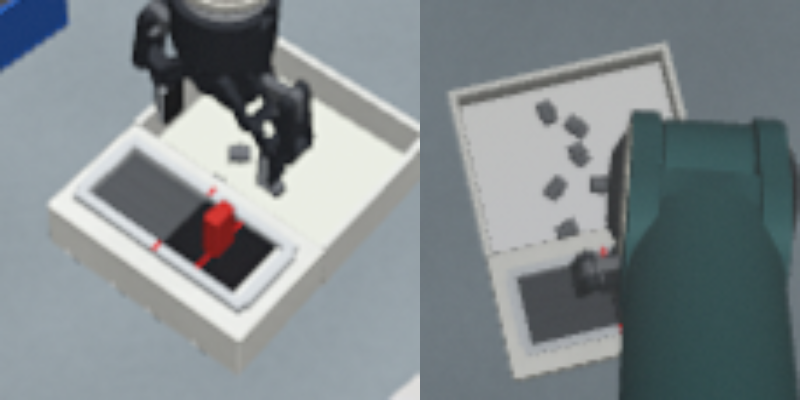

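The fingers straddle the tab at side crop (218,230), in line with the slide. All six stubs show in the top half of the crop. I descend and grip.

>>> servo_tool:
  moves: "1 0 18 0 0.01 0; 3 -1 35 0 0.01 0; 4 -1 53 0 0.02 0; 5 -1 68 0 0.02 0; 5 -1 83 0 0.02 0; 5 -1 96 0 0.02 0; 5 -1 96 0 0.02 0"

```text
clock: 24.95
eef_pos: [0.4865, -0.0554, 0.069]
eef_rot: [[0.978, 0.206, 0.01], [0.206, -0.979, -0.001], [0.01, 0.004, -1.0]]
contact_force: [-0.4, 0.6, -0.2]
grip_width: 0.0854
```

>>> servo_tool:
  moves: "0 0 0 0 0 0; 0 0 0 0 0 0; 0 0 0 0 0 0; 0 0 0 0 0 0; 0 0 0 0 0 0; 0 0 0 0 0 0; 0 0 0 0 0 0; 0 0 0 0 0 0"
  fingers: 0
  force: 60

```text
clock: 25.95
eef_pos: [0.487, -0.0534, 0.0705]
eef_rot: [[0.978, 0.207, 0.012], [0.207, -0.978, 0.001], [0.012, 0.002, -1.0]]
contact_force: [-3.0, 4.7, 5.8]
grip_width: 0.0128
```

>>> servo_tool:
  moves: "0 -5 0 0 0 0; 0 -10 0 0 0 0; 0 -15 0 0 0 0; 0 -20 0 0 0 0; 0 -25 0 0 0 0; 0 -30 0 0 0 0; 0 -35 0 0 0 0; 0 -35 0 0 0 0"

```text
clock: 26.95
eef_pos: [0.4807, -0.0231, 0.0705]
eef_rot: [[0.979, 0.205, 0.014], [0.205, -0.979, -0.004], [0.013, 0.007, -1.0]]
contact_force: [-1.3, -7.5, 6.1]
grip_width: 0.0131
```

Run:
```python
from fk import *
st(); s=ctrl.sense()
yl=np.array([-np.sin(np.radians(11.8)),np.cos(np.radians(11.8)),0])
p=s["eef_pos"]; print("tcp light-y rel marks mid",(p-np.array([.477,-.0217,0]))@yl,"rel closed line",(p-np.array([.483,-.056,0]))@yl)
a=ctrl.camera("side"); b=ctrl.camera("top")
cv2.imwrite("pics/side9.png",a[:,:,::-1])
cv2.imwrite("pics/c10.png",np.hstack([cv2.resize(a[180:270,265:365],(440,400),interpolation=cv2.INTER_CUBIC),cv2.resize(b[140:250,270:365],(345,400))])[:,:,::-1])
```

```text
26.95 J [ -8.3  24.6   8.2 122.6  -6.   32.3 -74. ] p [ 0.4807 -0.0231  0.0705] z [ 0.014 -0.004 -1.   ] y [ 0.205 -0.979  0.007] F [-1.3 -7.5  6.1] w 0.0131
tcp light-y rel marks mid -0.0021570814468222692 rel closed line 0.03264504629875427
```

View pics/c10.png

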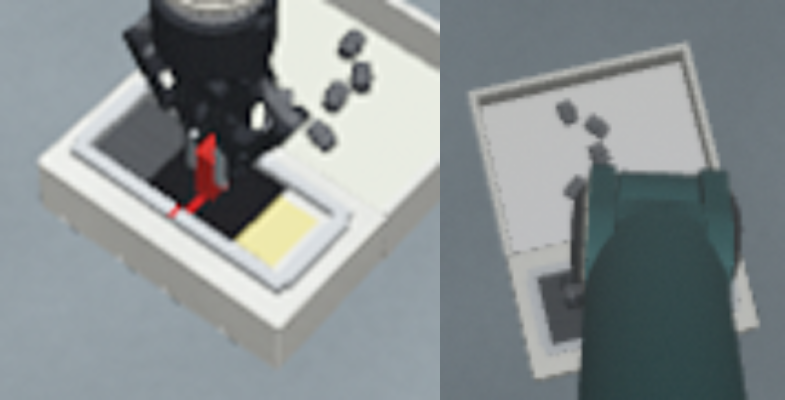

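The red line runs to the near rail mark at crop (175,212) and the lit window is partly uncovered. I measure the travel from the picture in numbers.

Run:
```python
from fk import *
yl=np.array([-np.sin(np.radians(11.8)),np.cos(np.radians(11.8)),0]);xl=np.array([yl[1],-yl[0],0])
for f in("side0","side9"):
    a=cv2.imread(f"pics/{f}.png"); h=cv2.cvtColor(a,cv2.COLOR_BGR2HSV)
    m=((h[...,0]<10)|(h[...,0]>170))&(h[...,1]>90); m[:195]=0;m[265:]=0;m[:,:265]=0;m[:,365:]=0
    v,u=np.nonzero(m); P=cast("side",np.c_[u,v],.0565)-np.array([.552,-.0042,0])
    X,Y=P@xl,P@yl
    for lo in np.arange(-.12,-.03,.006):
        k=(X>=lo)&(X<lo+.006)
        if k.any(): print(f,round(lo+.003,3),k.sum(),round(Y[k].mean(),4),"w",round(np.average(Y[k],weights=h[...,1][v[k],u[k]]),4))
```

```text
side0 -0.117 1 0.0012 w 0.0012
side0 -0.111 3 -0.0001 w 0.0001
side0 -0.105 4 -0.0274 w -0.0272
side0 -0.099 5 -0.0361 w -0.0363
side0 -0.093 6 -0.0358 w -0.0361
side0 -0.087 11 -0.0356 w -0.0356
side0 -0.081 15 -0.033 w -0.033
side0 -0.075 17 -0.0305 w -0.0305
side0 -0.069 18 -0.0283 w -0.0283
side0 -0.063 21 -0.0236 w -0.024
side0 -0.057 21 -0.0241 w -0.0245
side0 -0.051 13 -0.0228 w -0.0225
side0 -0.045 9 -0.0166 w -0.0172
side0 -0.039 1 0.0008 w 0.0008
side9 -0.117 1 0.0012 w 0.0012
side9 -0.111 3 -0.0001 w 0.0001
side9 -0.105 7 -0.0028 w -0.0031
side9 -0.099 5 -0.0057 w -0.0056
side9 -0.093 6 -0.0051 w -0.0054
side9 -0.087 13 -0.0049 w -0.0044
side9 -0.081 16 -0.0014 w -0.0011
side9 -0.075 9 0.0025 w 0.0039
side9 -0.069 10 0.0105 w 0.0106
side9 -0.063 11 0.0153 w 0.0154
side9 -0.057 6 0.0177 w 0.0178
side9 -0.051 4 0.0205 w 0.0205
```

Comparing the line's position now and at rest gives about 30.6 mm of travel, so I push 5 mm further.

>>> servo_tool:
  moves: "0 -2 0 0 0 0; 0 -4 0 0 0 0; 0 -5 0 0 0 0; 0 -5 0 0 0 0; 0 -5 0 0 0 0; 0 -5 0 0 0 0; 0 -5 0 0 0 0; 0 -5 0 0 0 0"

```text
clock: 28.05
eef_pos: [0.4798, -0.0188, 0.0705]
eef_rot: [[0.979, 0.204, 0.015], [0.204, -0.979, -0.004], [0.013, 0.007, -1.0]]
contact_force: [0.1, -8.7, 6.4]
grip_width: 0.0131
```

Run:
```python
from fk import *
st()
yl=np.array([-np.sin(np.radians(11.8)),np.cos(np.radians(11.8)),0]);xl=np.array([yl[1],-yl[0],0])
a=ctrl.camera("side")[:,:,::-1].copy(); cv2.imwrite("pics/side10.png",a); h=cv2.cvtColor(a,cv2.COLOR_BGR2HSV)
m=((h[...,0]<10)|(h[...,0]>170))&(h[...,1]>90); m[:195]=0;m[265:]=0;m[:,:265]=0;m[:,365:]=0
v,u=np.nonzero(m); P=cast("side",np.c_[u,v],.0565)-np.array([.552,-.0042,0]); X,Y=P@xl,P@yl
for lo in (-.102,-.096,-.09): k=(X>=lo)&(X<lo+.006); print(lo+.003,k.sum(),Y[k].mean())
# cup check
for n in("side","top"):
    im=ctrl.camera(n)[:,:,::-1].copy(); h=cv2.cvtColor(im,cv2.COLOR_BGR2HSV)
    for i,s,c,mm in comps((h[...,0]>22)&(h[...,0]<34)&(h[...,1]>130)&(h[...,2]>70),40): print(n,s,c)
print([proj(n,[[.476,-.2746,.061]]) for n in("side","top")])
cv2.imwrite("pics/c11.png",np.hstack([cv2.resize(a[140:340,260:460],(400,400)),cv2.resize(im[90:290,240:480],(400,400))]))
```

```text
28.05 J [ -8.8  24.6   8.2 122.8  -5.9  32.2 -74.6] p [ 0.4798 -0.0188  0.0705] z [ 0.015 -0.004 -1.   ] y [ 0.204 -0.979  0.007] F [ 0.1 -8.7  6.4] w 0.0131
-0.09899999999999999 6 -0.0019560529415292172
-0.093 6 -0.0014484663519689755
-0.087 12 -0.0009610623341749263
side [363 271  25  31 604] [374.4387 285.3659]
side [338 313  19  22 319] [346.5455 323.2508]
top [393 207  22  21 309] [403.055  217.0485]
top [407 248  16  16 168] [414.1012 255.5655]
[array([[374.5976, 281.4546]]), array([[404.3818, 217.9088]])]
```

>>> servo_tool:
  moves: "0 0 0 0 0 0; 0 0 0 0 0 0; 0 0 0 0 0 0; 0 0 0 0 0 0; 0 0 0 0 0 0; 0 0 0 0 0 0"

```text
clock: 28.95
eef_pos: [0.4798, -0.0188, 0.0705]
eef_rot: [[0.979, 0.204, 0.015], [0.204, -0.979, -0.004], [0.013, 0.007, -1.0]]
contact_force: [0.1, -8.3, 6.2]
grip_width: 0.0129
```

```bash
python3 -c "
from h import *
st(); print(ctrl.sign_off())"
```

```text
28.95 J [ -8.8  24.6   8.2 122.8  -5.9  32.2 -74.6] p [ 0.4798 -0.0188  0.0705] z [ 0.015 -0.004 -1.   ] y [ 0.204 -0.979  0.007] F [ 0.1 -8.3  6.2] w 0.0129
the job is handed in; nothing more can be done
None
```

I tipped all six stubs into the viewing tray, stood the empty cup back upright on the white sheet, and handed in at 28.95 s with the shutter held near half travel. The sign-off gives no verdict.

- **Stubs:** before I put the cup back, the top view showed six separate stubs in the tray. One lies close against the lamp-house wall, about 10 mm inside the tray limit. All six were still visible just before I gripped the tab.
- **Cup:** it stood empty and upright in the picture after release. The last images found it within about 1 px of where it first stood.
- **Shutter:** the first push came out at 30.6 mm, so I added 5 mm. The red line then measured about 34.4 mm of travel, 1–2 mm short of the marks. The force along the slide was about 8.3 N, matching the 8 N spring load at half travel. The arm was still.
- **Unexplained reading:** the wrist showed a steady 6 N upward force while gripping the tab. The fingertips are probably resting on the plate; it is far below the limits.
- **Not checked:** the 12-picture limit was reached, so the last check was by numbers only, with no final picture. I did not measure the bystanders afterwards; none looked moved in the views I had, and the arm never came near them.

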